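Put the big cell into the entrance lamp

ROBOT

A 6-joint arm with a two-finger parallel gripper is mounted at the origin on the work surface. World frame = base frame: x ahead of the robot, y to its left, z up, the work surface at z = 0. Lengths are in m, angles in degrees, forces in N, time in s.
With the tool pointing down it reaches from about 0.275 to 0.875 m from the base axis. Payload 12.5 kg.
Tool frame: the origin (TCP) lies at the very end of the fingers, on their centre line; the grasp point (between the pads) lies 19 mm behind it; z points along the fingers, y is the line along which they close (so a half turn about z gives the same grasp; the last joint's range is limited). The gripper opens to 85 mm and grips with 20 to 120 N. Pads are 22 mm wide; open, the fingers measure 114 mm over their backs; the gripper's body (76 mm by 85 mm) begins 54 mm behind the grasp point. The pads swing forward as they close: fully open they stand 13 mm farther back than shut.
Start: joints at [-71.998, 20.094, 94.641, -0, 65.266, -4.847], TCP at [0.214, -0.507, 0.231] pointing down, gripper open.
Joint ranges: [-157.81, 157.81], [-45, 120.19], [0.68, 151.7], [-89.99, 269.99], [4.06, 180], [-164.3, 164.3]. Speed limits (degrees/s): [127.2, 127.2, 159.86, 180, 180, 180].

INTERFACE

Orientations are given as [roll, pitch, yaw] about the fixed x, y, z axes, in that order (R = Rz(yaw) Ry(pitch) Rx(roll)).
In Python, from bench import robot gives the robot as it stands.
- The arm moves only by the tool drive_tool, never from a script. Its argument "plan" is a list of rows, each a list of 5 numbers: the shift along the tool's x, y, z normalised to -1 to 1, where 1 is 25 cm, then the turn about the tool's z normalised to -1 to 1, where 1 is 0.5 rad, then the opening, from 0 (shut) to 1 (fully open). A call has 1 to 10 rows; each row shifts and turns the commanded pose from where the row before left it, along the tool's axes as they then stand; what a row does not reach is not made up. A row lasts 1/10 s, in which the tool goes at most 50 mm and 8.59 degrees, less where a joint would pass 70% of its speed; a pose out of reach is approached as far as the arm can. A call with a number of a shift or a turn outside -1 to 1 is refused whole. A call with a gripper value outside its range is refused whole. The fingers move at their own pace and stop on an object; "newtons" is the grip in N (left out, the last holds). Time passes only in rows, so rows that do not move let the fingers close. It gives the time, the measured TCP pose, the force, the opening and the grip force at its end, in the units of the state.
- robot.get_state(): the state, without advancing time (a new reading comes with each control period).
- robot.camera(name): name is "side" or "top"; returns a dict with "frame" (420x560x3 uint8, blue, green, red), "intrinsics" (3x3 intrinsics, pixels), "k1" (the pictures are not rectified: a ray, as slopes to the right and down, at radius r is drawn at 1 + k1 r^2 times it, then the intrinsics apply), "eye" and "rotation" of the camera in the world. Camera axes: x right, y down, z forward; pixel columns grow to the right and rows downward; lengths in m; the calibration is good to about 2 mm. A picture is of the moment at which its call begins. There is no depth.
- robot.hand_in(): hands the job in; it is judged then, once.
The state is a dict: "clock": time; "joints": joint angles; "qvel": joint speeds; "effort": joint torques, N m; "ee_pos": TCP position; "eef_rot": TCP orientation; "contact_force": force on the tool from outside, world axes, zero at the start; "ft_torque": the same for the moment, N m; "finger_gap": finger opening in m; "grasp_force": force on a finger pad.
Only numpy, scipy, OpenCV 4.12 (cv2) and the standard library are available. Lean on these libraries where they do the work, as an engineer would, in place of code of your own. Each camera call takes 0.05 s, during which the arm holds its last target. There are 200 camera calls.

TASK

The entrance sensor lamp lies with its battery bay open. Take the larger of the two cells from its rest, seat its flat end against the spring contact in the bay so that the spring gives, then press the end with the small nub down between the spring clips until the cell lies level, all the way down and held. Leave the smaller cell where it lies.

Things in the scene. Friction and masses are not known exactly. Their poses are not given: they have to be found in the camera images.
- cell: Larger cell: black cylinder 34 mm across, 58.5 mm long, steel band and 3 mm nub at one end; about 130 g. Origin mid-cylinder on the axis; x along the axis to the nub (flat end x -29, nub tip x +32). It starts level on a low wooden rest 28 mm wide (narrower than the cell), origin 25 mm over the top, nub to world -y within 25 deg. Loaded: origin at lamp x -60, y 0, z 35 mm, nub to lamp -x.
- small_cell: Smaller cell of the same look, 26 mm across, 47 mm long plus 3 mm nub, on a second such rest (the two rests may be swapped). Origin mid-cylinder on the axis, 21 mm above the cabinet top; x towards its nub. Too small for the lamp: leave it alone.
- lamp: Fixed. White base 220x80x14 mm, origin under its middle; x (world +y within 20 deg) from open bay (x -60) to dome (x +62, r 40, top z 59). Cell lies on 2 centring rails. Clip: 2 sprung jaws at x -87 to -77, noses y +-15 z 41, flared to y +-27 z 52: the nub end sits on them 15 mm high (cell tilted 16 deg) until pushed down with 5-15 N. Sides free for fingers at x -75 to -36, z over 14 mm.
- spring_contact (a joint): Press-in of the spring plate (m): 0 free, 0.004 loaded, max 0.012; slides to lamp +x, 0.6-2.6 N. Plate 26 mm wide, face at lamp x -35 mm when free, upright to z 40, flared back 11 mm to z 56. Facing it, a fixed stop for the nub, face x -92, upright to z 34, flared out 9 mm to z 56: the cell fits between them only with the spring pressed in 4 mm, which then holds it on the stop.
There are look-alikes about, which are no part of the job. What is shaped like the cell but pink is not meant. Of the things shaped like the lamp, the white one is meant.

How it is judged (in metres and radians):
On the way:
1. flat end seated: spring pressed in over 1 mm for 0.1 s while the nub end is still up (middle of the cell over 4 mm above its seat, within 15 mm along and across) (value of joint spring_contact above 0.001 m and x of cell in the frame of lamp between -0.075 and -0.045 m and y of cell in the frame of lamp between -0.015 and 0.015 m and z of cell in the frame of lamp above 0.039 m and x of lamp in the frame of cell below -0.03 m), for 0.1 s.
At the end, for the whole second after the job is handed in: The larger cell rests in the bay, nub towards the stop, flat end pressing the spring in by over 1.5 mm, within 8 mm along, 6 mm across and 4 mm in height (5 mm downwards) of its loaded place, level within 7 degrees; the smaller cell is within 20 mm of its start (value of joint spring_contact above 0.0015 m and x of cell in the frame of lamp between -0.068 and -0.052 m and y of cell in the frame of lamp between -0.006 and 0.006 m and z of cell in the frame of lamp between 0.03 and 0.039 m and angle between cell's own x axis and vertical between 1.45 and 1.69 rad and x of lamp in the frame of cell below -0.03 m and linear speed of cell below 0.02 m/s and distance of small_cell from where it was at the start of the episode below 0.02 m); the robot touches nothing.
It fails at once if the smaller cell is moved by more than 20 mm (distance of small_cell from where it was at the start of the episode above 0.02 m).
It also fails if it takes over 40 s, if anything falls off the work surface, if the arm or the gripper's body presses on something with over 40 N, if the wrist force passes 120 N, or if a joint passes its speed limit or range.

## Working session

There is one attempt and no reset: what is moved stays moved. The work goes in short steps, Python scripts to look and compute and a tool call to move; the robot and the scene stay as the last step left them, time stands still between calls to the robot, and variables do not carry over. Pictures are saved under pics/ and viewed, at most 10 in all, crops included, and the job is handed in when it is done.

Besides the shell and the picture viewer there is one more tool, called after "Emit:" by a JSON object that holds its "method" and its "body". drive_tool: Moves the arm, as the interface text tells. Its arguments: {"type":"object","properties":{"plan":{"type":"array"},"newtons":{"type":"number"}},"required":["plan"]}

```bash
mkdir -p pics; ls; python3 - <<'E'
from bench import robot
import cv2,pickle
d={}
for n in("top","side"):
    c=robot.camera(n); d[n]=c; cv2.imwrite(f"pics/{n}0.png",c["frame"])
    print(n,c["intrinsics"],c["k1"],c["eye"],c["rotation"])
pickle.dump(d,open("cam0.pkl","wb"))
print(robot.get_state())
E
```

```text
pics
top [[476.82383097   0.         282.09178391]
 [  0.         476.82383097 203.56055569]
 [  0.           0.           1.        ]] -0.169709626109678 [ 0.36480887 -0.0085532   1.01850221] [-174.96745398    0.78300887  -91.6590917 ]
side [[470.24102908   0.         277.54554849]
 [  0.         470.24102908 208.53328887]
 [  0.           0.           1.        ]] -0.031025503206973858 [0.36234138 0.55526486 0.71014045] [-138.59299242    1.104753   -171.94752415]
{'clock': 0.1, 'joints': array([-7.19980798e+01,  2.01213526e+01,  9.46729487e+01, -1.15151527e-03,
        6.52667776e+01, -4.84784128e+00]), 'qvel': array([-0.01031722, -0.09620106, -0.0128291 ,  0.0678548 , -0.06650258,
       -0.03159888]), 'effort': array([ 1.45628228e-04, -5.06834793e+01, -2.91875732e+01, -6.47147181e-05,
        2.67489362e-03, -1.06578273e-05]), 'ee_pos': array([ 0.21349399, -0.50654602,  0.2308135 ]), 'eef_rot': array([-1.79939051e+02, -4.12014884e-03,  2.28502416e+01]), 'contact_force': array([-0.25773585,  0.42103699, -0.34838226]), 'ft_torque': array([-0.05549327, -0.02840268,  0.07191655]), 'grasp_force': 0.0, 'finger_gap': 0.08533413290235643}
```

View pics/top0.png

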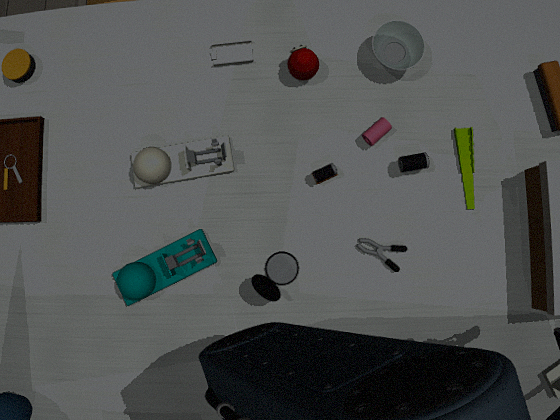

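View pics/side0.png

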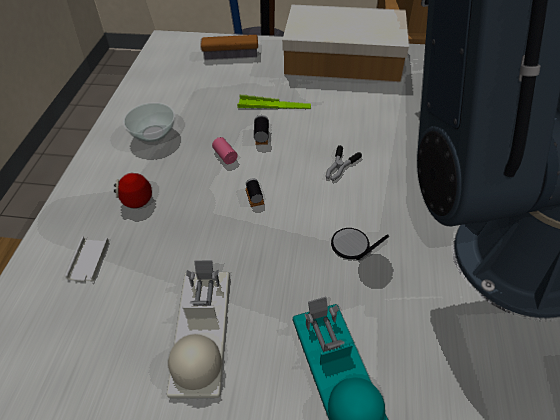

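The top view shows the white lamp near (183,162) with its dome to the left. The large cell is at (413,162), the small one at (323,174), and the pink decoy at (377,131). I'll enlarge both cameras' crops.

```bash
cat > h.py <<'E'
import numpy as np,cv2,pickle
from scipy.spatial.transform import Rotation as R
from scipy.optimize import least_squares
def K(c):return c["intrinsics"]
def rot(c):return R.from_euler("xyz",c["rotation"],degrees=True).as_matrix()
def ray(c,uv):
    k=K(c);d=cv2.undistortPoints(np.array([[uv]],float),k,np.array([c["k1"],0,0,0]))[0,0]
    return rot(c)@np.array([d[0],d[1],1])
def at_z(c,uv,z):
    r=ray(c,uv);e=np.array(c["eye"]);return e+r*(z-e[2])/r[2]
def proj(c,P):
    p=(np.atleast_2d(P)-c["eye"])@rot(c);s=p[:,:2]/p[:,2:];s=s*(1+c["k1"]*(s**2).sum(1,keepdims=True))
    return s@K(c)[:2,:2].T+K(c)[:2,2]
def crop(c,x0,y0,w,h,f):
    o=cv2.resize(c["frame"][y0:y0+h,x0:x0+w],None,fx=f,fy=f,interpolation=cv2.INTER_CUBIC)
    o=cv2.convertScaleAbs(o,alpha=1.6)
    for x in range((x0+9)//10*10,x0+w,10):cv2.putText(o,str(x),((x-x0)*f,8),0,.3,(0,0,255));cv2.line(o,((x-x0)*f,10),((x-x0)*f,14),(0,0,255))
    for y in range((y0+9)//10*10,y0+h,10):cv2.putText(o,str(y),(0,(y-y0)*f),0,.3,(0,0,255));cv2.line(o,(18,(y-y0)*f),(22,(y-y0)*f),(0,0,255))
    return o
E
python3 - <<'E'
from h import *
d=pickle.load(open("cam0.pkl","rb"))
t,s=d["top"],d["side"]
a=crop(t,125,130,115,65,7); 
b=np.hstack([crop(t,390,140,50,40,8),crop(s,240,110,50,40,8)])
w=max(a.shape[1],b.shape[1])
p=lambda i:np.pad(i,((0,0),(0,w-i.shape[1]),(0,0)))
o=np.vstack([a,b[:140]]) if 0 else None
cv2.imwrite("pics/a.png",cv2.resize(a,(798,451))if a.shape[1]>800 else a);cv2.imwrite("pics/b.png",b)
cv2.imwrite("pics/c.png",crop(s,160,250,80,150,4))
E
```

```text
(no output)
```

View pics/a.png

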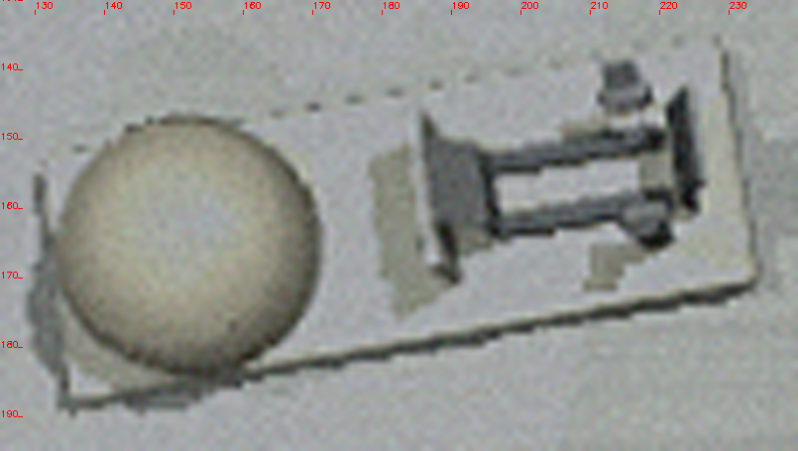

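View pics/b.png

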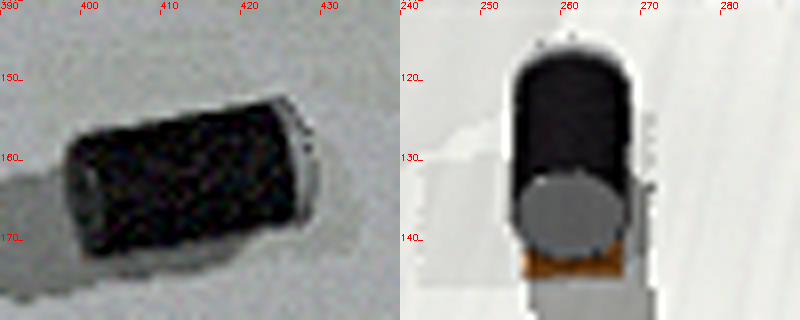

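View pics/c.png

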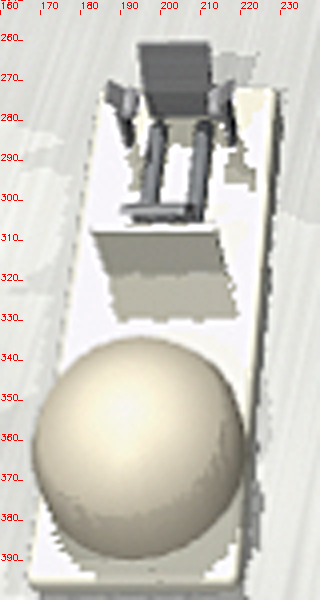

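Base corners, the cell's flat-end centre and its axis are readable in both views. The wide fixed wall behind the spring plate is also visible. Now the fit.

```bash
python3 - <<'E'
from h import *
d=pickle.load(open("cam0.pkl","rb"));t,s=d["top"],d["side"]
T=lambda x,y:(125+x/6.94,130+y/6.94)
S=lambda x,y:(160+x/4,250+y/4)
obs=[(t,T(66,398),(110,40,14)),(t,T(752,280),(-110,40,14)),(t,T(722,40),(-110,-40,14)),(t,T(40,160),(110,-40,14)),
(s,S(275,90),(-110,40,14)),(s,S(102,90),(-110,-40,14)),(s,S(30,578),(110,-40,14)),(s,S(240,578),(110,40,14))]
def W(p,l):
    l=np.array(l)/1e3;c,n=np.cos(p[2]),np.sin(p[2]);return np.array([p[0]+c*l[0]-n*l[1],p[1]+n*l[0]+c*l[1],l[2]])
# lamp y sign: x~world +y => lamp y ~ world -x
obs=[(c,u,l) for c,u,l in obs]
def f(p,sel=obs):return np.concatenate([proj(c,W(p,l))[0]-u for c,u,l in sel])
for sel in(obs,obs[:4],obs[4:]):
    r=least_squares(f,[.45,.2,1.6],args=(sel,));print(r.x[:2],np.degrees(r.x[2]),np.round(r.fun,1))
r=least_squares(f,[.45,.2,1.6]);p=r.x
for l in[(-24,-13,56),(-24,13,56),(-35,-13,40),(-35,13,40),(-101,-13,56),(-101,13,56),(-82,27,52),(-82,-27,52),(62,0,59)]:
    a=proj(t,W(p,l))[0];b=proj(s,W(p,l))[0];print(l,np.round((a-[125,130])*6.94),np.round((b-[160,250])*4))
B=lambda x,y:(390+x/8,140+y/8)
print("flat",at_z(t,B(90,193),.025),at_z(s,(240+171/8,110+215/8),.025))
a=at_z(t,B(79,196.5),.025);b=at_z(t,B(283,163),.025);print(a,b,np.degrees(np.arctan2(*(b-a)[1::-1])))
fr=t["frame"][140:180,390:440].max(2);print((fr<22).sum())
m=(fr<25).astype(np.uint8);n,L,st,ce=cv2.connectedComponentsWithStats(m);k=1+st[1:,4].argmax()
q=cv2.minAreaRect(np.argwhere(L==k)[:,::-1].astype(np.float32));print(q)
E
```

```text
[0.54980772 0.21856165] 98.12441996340941 [-0.2  1.8  0.3  1.  -1.2 -0.5 -1.2  0.3  0.8 -2.4 -0.8 -1.9 -1.6  0.6
 -0.1  0.4]
[0.55127827 0.21734822] 97.56742345866009 [ 0.1  0.6  0.8  0.8 -0.4 -0.7 -0.5 -0.8]
[0.54894799 0.21942703] 98.38415828965272 [ 0.9 -2.  -0.7 -1.4 -0.9  1.3  0.7  0.9]
(-24, -13, 56) [428. 143.] [121. 203.]
(-24, 13, 56) [440. 227.] [186. 203.]
(-35, -13, 40) [474. 147.] [131. 200.]
(-35, 13, 40) [487. 230.] [194. 199.]
(-101, -13, 56) [680.  97.] [143.  44.]
(-101, 13, 56) [694. 182.] [204.  43.]
(-82, 27, 52) [640. 241.] [234.  86.]
(-82, -27, 52) [613.  66.] [106.  87.]
(62, 0, 59) [153. 234.] [127. 404.]
flat [ 0.52913871 -0.25314703  0.025     ] [ 0.5262695  -0.24947424  0.025     ]
[ 0.52826883 -0.25011529  0.025     ] [ 0.53603655 -0.30629218  0.025     ] -82.1274885880233
357
((22.523998260498047, 22.131999969482422), (15.115821838378906, 26.92226219177246), 79.69515228271484)
```

Lamp at (0.550, 0.2185), yaw about 98°. The cell origin is near (0.532, -0.280) and its axis is parallel to the bay to within about a degree. I'll turn the tool to yaw 98°.

Emit:
{"method": "drive_tool", "body": {"plan": [[0,0,0,-0.291,1],[0,0,0,-0.291,1],[0,0,0,-0.291,1],[0,0,0,-0.291,1],[0,0,0,-0.291,1],[0,0,0,-0.291,1],[0,0,0,-0.291,1],[0,0,0,-0.291,1],[0,0,0,-0.291,1],[0,0,0,0,1]], "newtons": 80}}

```text
clock: 1.1
ee_pos: [0.2135, -0.5066, 0.231]
eef_rot: [-180.0, -0.0, 98.0]
contact_force: [-0.3, 0.4, -0.0]
finger_gap: 0.0853
grasp_force: 0.0
```

```bash
cat >> h.py <<'E'
def to(target,yaw=None):
    from bench import robot
    s=robot.get_state();M=R.from_euler("xyz",s["eef_rot"],degrees=True).as_matrix()
    d=M.T@(np.array(target)-s["ee_pos"]);print("t",s["clock"],"pos",np.round(s["ee_pos"],4),"rot",np.round(s["eef_rot"],2),"F",np.round(s["contact_force"],1),"gap",s["finger_gap"],"units",np.round(d/.25,4))
    if yaw is not None:print("turn",-np.radians(yaw-s["eef_rot"][2])/.5)
E
python3 -c "
from h import *
to((.532,-.280,.08),98.1)"
```

```text
t 1.1 pos [ 0.2135 -0.5066  0.231 ] rot [-1.7999e+02 -4.0000e-02  9.8010e+01] F [-0.3  0.4 -0. ] gap 0.08534701072570766 units [0.72   1.3877 0.6043]
turn -0.003276441582057308
```

Emit:
{"method": "drive_tool", "body": {"plan": [[0.08,0.154,0.05,0,1],[0.08,0.154,0.05,0,1],[0.08,0.154,0.05,0,1],[0.08,0.154,0.05,0,1],[0.08,0.154,0.05,0,1],[0.08,0.154,0.05,0,1],[0.08,0.154,0.05,0,1],[0.08,0.154,0.05,0,1],[0.08,0.154,0.05,0,1],[0,0,0,0,1]]}}

```text
clock: 2.1
ee_pos: [0.5345, -0.2776, 0.1169]
eef_rot: [-179.9, -0.1, 97.8]
contact_force: [-1.0, 0.1, -0.1]
finger_gap: 0.0854
grasp_force: 0.0
```

```bash
python3 -c "
from h import *
from bench import robot
to((.532,-.280,.011),98.1)
c=robot.camera('side');cv2.imwrite('pics/d.png',crop(c,180,60,140,110,5))"
```

```text
t 2.1 pos [ 0.5345 -0.2776  0.1169] rot [-1.7994e+02 -1.0000e-01  9.7830e+01] F [-1.   0.1 -0.1] gap 0.08539760429583682 units [-0.0088 -0.0109  0.4234]
turn -0.009550083982211948
```

View pics/d.png

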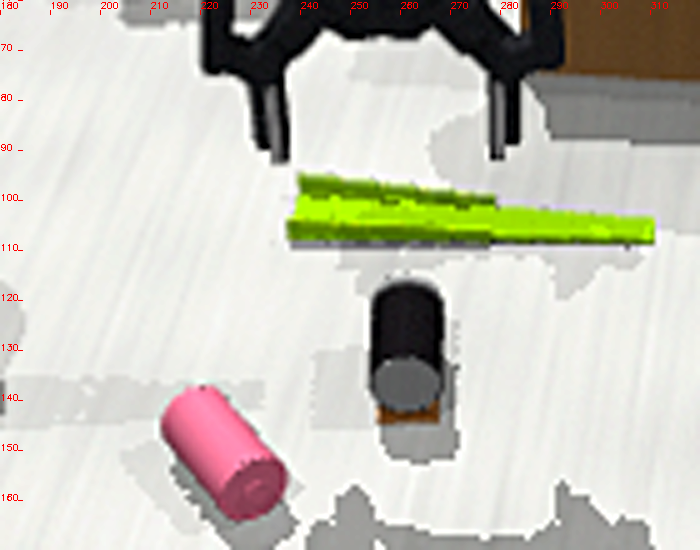

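The side view shows the open fingers straddling the big cell at (260,128). The pink decoy at (225,145) is clear of them. Descending and gripping.

Emit:
{"method": "drive_tool", "body": {"plan": [[-0.009,-0.011,0.1,-0.01,1],[0,0,0.12,0,1],[0,0,0.12,0,1],[0,0,0.06,0,1],[0,0,0.024,0,1],[0,0,0,0,1],[0,0,0,0,0.5],[0,0,0,0,0.2],[0,0,0,0,0.2],[0,0,0,0,0.2]]}}

```text
clock: 3.15
ee_pos: [0.5325, -0.2844, 0.0148]
eef_rot: [179.6, 0.2, 98.1]
contact_force: [5.6, 0.5, 3.2]
finger_gap: 0.0317
grasp_force: 78.9
```

Emit:
{"method": "drive_tool", "body": {"plan": [[0,0,0,0,0],[0,0,0,0,0],[0,0,0,0,0]], "newtons": 100}}

```text
clock: 3.45
ee_pos: [0.5325, -0.2845, 0.0149]
eef_rot: [179.7, 0.2, 98.2]
contact_force: [8.2, 1.6, 7.2]
finger_gap: 0.0312
grasp_force: 98.3
```

Emit:
{"method": "drive_tool", "body": {"plan": [[0,0,-0.06,0,0],[0,0,-0.12,0,0],[0,0,-0.16,0,0],[0,0,-0.1,0,0],[0,0,0,0,0],[0,0,0,0,0]]}}

```text
clock: 4.05
ee_pos: [0.5295, -0.2835, 0.1231]
eef_rot: [180.0, 0.0, 98.2]
contact_force: [-1.4, 0.3, -1.4]
finger_gap: 0.0311
grasp_force: 99.5
```

```bash
python3 -c "
from h import *
c,s=np.cos(np.radians(98.1)),np.sin(np.radians(98.1))
x=-.0645;to((.5498+c*x,.2186+s*x,.12),98.1)"
```

```text
t 4.05 pos [ 0.5295 -0.2835  0.1231] rot [1.7999e+02 2.0000e-02 9.8160e+01] F [-1.4  0.3 -1.4] gap 0.031057562492565444 units [1.7187 0.3653 0.0121]
turn 0.0022640418756014126
```

Emit:
{"method": "drive_tool", "body": {"plan": [[0.172,0.0365,0,0,0],[0.172,0.0365,0,0,0],[0.172,0.0365,0,0,0],[0.172,0.0365,0,0,0],[0.172,0.0365,0,0,0],[0.172,0.0365,0,0,0],[0.172,0.0365,0,0,0],[0.172,0.0365,0,0,0],[0.172,0.0365,0,0,0],[0.172,0.0365,0,0,0]]}}

```text
clock: 5.05
ee_pos: [0.5579, 0.1566, 0.1213]
eef_rot: [-179.8, 0.0, 98.2]
contact_force: [0.4, -1.0, -1.3]
finger_gap: 0.0307
grasp_force: 99.5
```

Emit:
{"method": "drive_tool", "body": {"plan": [[0,0,0,0,0],[0,0,0,0,0]]}}

```text
clock: 5.25
ee_pos: [0.558, 0.1554, 0.1214]
eef_rot: [-179.8, 0.0, 98.3]
contact_force: [-0.1, -0.3, -1.3]
finger_gap: 0.0312
grasp_force: 99.5
```

```bash
python3 -c "
from h import *
from bench import robot
c,s=np.cos(np.radians(98.1)),np.sin(np.radians(98.1))
x=-.0645;to((.5498+c*x,.2186+s*x,.12),98.1)
d={n:robot.camera(n) for n in('top','side')};pickle.dump(d,open('cam1.pkl','wb'))
cv2.imwrite('pics/e.png',crop(d['side'],130,170,130,200,3))
a=crop(d['side'],140,180,100,110,5);cv2.imwrite('pics/e.png',a)
"
```

```text
t 5.25 pos [0.558  0.1554 0.1214] rot [-1.7984e+02  2.0000e-02  9.8270e+01] F [-0.1 -0.3 -1.3] gap 0.031151551752317253 units [-0.0032  0.0031  0.0054]
turn 0.005988502960640458
```

View pics/e.png

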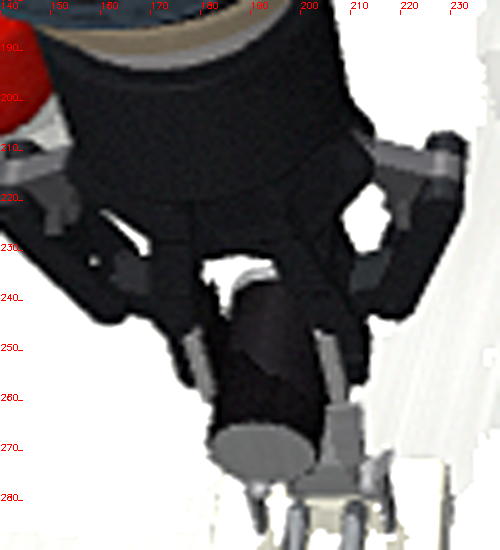

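Side view: the flat end disc is centred at about (192.8,270.6), and the cell is held squarely between the pads. Now its offset in the hand.

```bash
python3 -c "
from h import *
d=pickle.load(open('cam1.pkl','rb'));s=d['side']
p=np.array([.558,.1554,.1214]);M=R.from_euler('xyz',[-179.84,.02,98.27],degrees=True).as_matrix()
e=M.T@(np.array(s['eye'])-p);r=M.T@ray(s,(192.8,270.6))
for z in(-.007,-.01,-.013):
    print(z,e+r*(z-e[2])/r[2])
q=e+r*(0-e[1])/r[1];print('y0',q)
# ellipse model check incl pitch
for x,z in((.029,-.010),(.0335,-.010),(.0335,-.013)):
    a=np.linspace(0,6.28,60);P=np.stack([x+0*a,.017*np.cos(a),z+.017*np.sin(a)],1)@M.T+p
    u=(proj(s,P)-[140,180])*5;print(x,z,u.min(0),u.max(0))
"
```

```text
-0.007 [ 0.03105312 -0.00044561 -0.007     ]
-0.01 [ 0.03307851 -0.00115398 -0.01      ]
-0.013 [ 0.03510389 -0.00186235 -0.013     ]
y0 [ 0.02977902  0.         -0.00511279]
0.029 -0.01 [203.89502373 408.57366374] [319.28774548 473.31151792]
0.0335 -0.01 [201.89700527 421.35934792] [317.78833857 485.90079611]
0.0335 -0.013 [200.08022443 415.42816307] [316.35829931 480.39342062]
```

The cell axis sits 10 mm above the TCP, with the flat end 33 mm ahead along tool x, and it is aligned laterally with the lamp. I'll descend level beside the plate, then push into the spring.

Emit:
{"method": "drive_tool", "body": {"plan": [[-0.013,0.003,0.06,0.006,0],[0,0,0.08,0,0],[0,0,0.08,0,0],[0,0,0.06,0,0],[0,0,0.03,0,0],[0,0,0.01,0,0],[0,0,0,0,0],[0,0,0,0,0]]}}

```text
clock: 6.15
ee_pos: [0.561, 0.1519, 0.0435]
eef_rot: [179.9, -0.0, 98.0]
contact_force: [-0.0, 2.2, 3.9]
finger_gap: 0.031
grasp_force: 105.9
```

```bash
python3 -c "
from h import *
c,s=np.cos(np.radians(98.1)),np.sin(np.radians(98.1))
x=-.061;to((.5498+c*x,.2186+s*x,.041),98.1)"
```

```text
t 6.15 pos [0.561  0.1519 0.0435] rot [ 1.7988e+02 -3.0000e-02  9.7960e+01] F [-0.   2.2  3.9] gap 0.030964407466491255 units [ 0.0264 -0.007   0.01  ]
turn -0.005015543904981496
```

Emit:
{"method": "drive_tool", "body": {"plan": [[0.013,-0.004,0,0,0],[0.013,-0.003,0,0,0],[0,0,0,0,0],[0,0,0,0,0],[0,0,0,0,0]]}}

```text
clock: 6.65
ee_pos: [0.5577, 0.1581, 0.0428]
eef_rot: [180.0, -0.0, 98.0]
contact_force: [3.3, -0.5, -0.3]
finger_gap: 0.0313
grasp_force: 100.1
```

```bash
python3 -c "
from h import *
from bench import robot
c,s=np.cos(np.radians(98.1)),np.sin(np.radians(98.1))
x=-.061;to((.5498+c*x,.2186+s*x,.041),98.1)
d={n:robot.camera(n) for n in('top','side')};pickle.dump(d,open('cam2.pkl','wb'))
o=[cv2.resize(crop(d['side'],150,225,90,110,5),(450,550)),cv2.resize(crop(d['top'],170,130,70,65,5),(350,325))]
o[1]=np.pad(o[1],((0,225),(0,0),(0,0)));cv2.imwrite('pics/f.png',np.hstack(o))"
```

```text
t 6.65 pos [0.5577 0.1581 0.0428] rot [179.98  -0.    97.99] F [ 3.3 -0.5 -0.3] gap 0.031289907829725176 units [0.0002 0.0028 0.0072]
turn -0.003771086827786101
```

View pics/f.png

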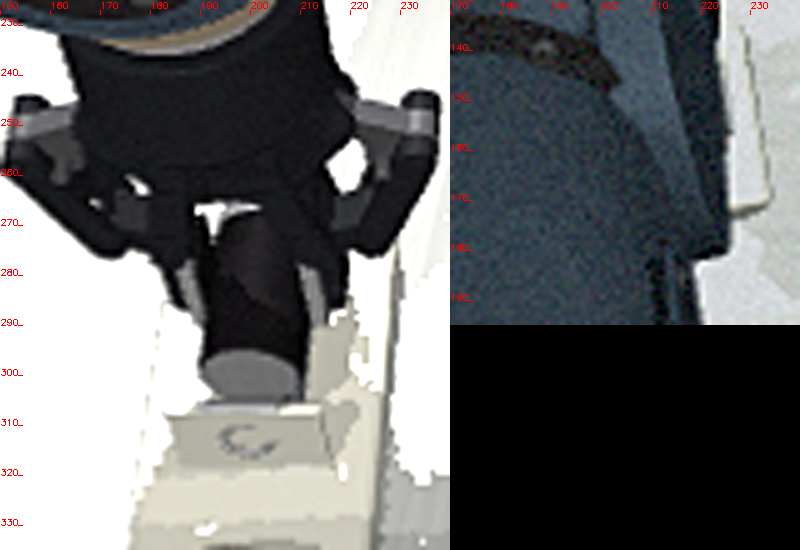

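The side view shows the flat end disc, top edge at about (200.4,294.6), standing against the top of the spring plate. I'll check the press depth from this.

```bash
python3 -c "
from h import *
s=pickle.load(open('cam2.pkl','rb'))['side']
for L in((.5498,.2186,98.12),(.54895,.21943,98.38)):
  for uv,z in(((200.4,294.6),.0698),((189.8,303),.0528),((210.6,303),.0528)):
    w=at_z(s,uv,z)-[L[0],L[1],0];print(R.from_euler('z',-L[2],degrees=True).apply(w))
"
```

```text
[-0.0268662   0.00485366  0.0698    ]
[-0.02189376 -0.01402596  0.0528    ]
[-0.02156128  0.01926428  0.0528    ]
[-0.02778891  0.00425556  0.0698    ]
[-0.02290219 -0.01464643  0.0528    ]
[-0.02241866  0.01864196  0.0528    ]
```

The press is about 7 mm, with the cell some 1.5 mm to lamp +y. I'll correct that laterally and press down slowly.

Emit:
{"method": "drive_tool", "body": {"plan": [[0,0.006,0,0,0],[0,0,0.01,0,0],[0,0,0.01,0,0],[0,0,0.01,0,0],[0,0,0.01,0,0],[0,0,0,0,0]], "newtons": 120}}

```text
clock: 7.35
ee_pos: [0.5588, 0.1582, 0.0323]
eef_rot: [-180.0, 0.0, 98.0]
contact_force: [2.2, -1.4, -1.7]
finger_gap: 0.0305
grasp_force: 119.4
```

```bash
python3 -c "
from h import *
c,s=np.cos(np.radians(98.1)),np.sin(np.radians(98.1))
x=-.061;to((.5498+c*x,.2186+s*x,.025),98.1)"
```

```text
t 7.35 pos [0.5588 0.1582 0.0323] rot [-179.97    0.     97.99] F [ 2.2 -1.4 -1.7] gap 0.030473691808714173 units [ 0.0002 -0.0018  0.0291]
turn -0.0039125348146357266
```

Emit:
{"method": "drive_tool", "body": {"plan": [[0,0,0.01,0,0],[0,0,0.01,0,0],[0,0,0.008,0,0],[0,0,0,0,0]]}}

```text
clock: 7.75
ee_pos: [0.5587, 0.1582, 0.0252]
eef_rot: [-180.0, -0.0, 98.0]
contact_force: [2.1, -0.5, -4.0]
finger_gap: 0.0305
grasp_force: 119.4
```

```bash
python3 -c "
from h import *
from bench import robot
c,s=np.cos(np.radians(98.1)),np.sin(np.radians(98.1))
x=-.061;to((.5498+c*x,.2186+s*x,.025),98.1)
d={n:robot.camera(n) for n in('top','side')};pickle.dump(d,open('cam3.pkl','wb'))
cv2.imwrite('pics/g.png',crop(d['side'],150,235,90,100,6)[:600])"
```

```text
t 7.75 pos [0.5587 0.1582 0.0252] rot [-179.96   -0.     97.99] F [ 2.1 -0.5 -4. ] gap 0.030470035079599046 units [ 0.0001 -0.0014  0.0008]
turn -0.003833321884738132
```

View pics/g.png

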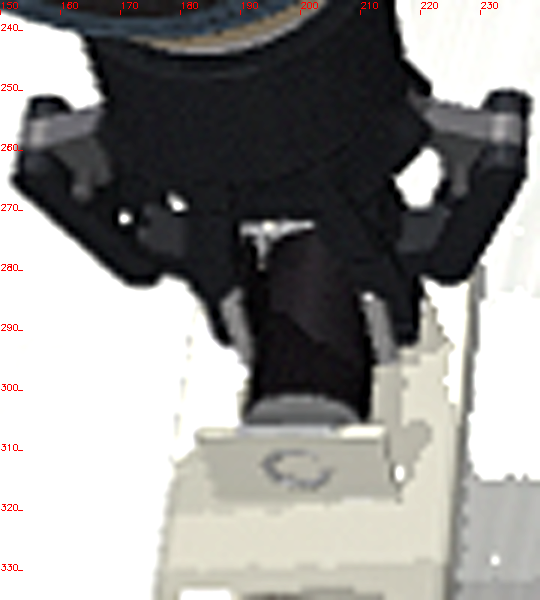

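The flat end's visible part is at (200,303), with the cell low behind the plate and looking level. I'll nudge down 1 mm, release and lift.

Emit:
{"method": "drive_tool", "body": {"plan": [[0,0,0.005,0,0],[0,0,0,0,0],[0,0,0,0,0.5],[0,0,0,0,0.7],[0,0,0,0,0.7],[0,0,0,0,0.7],[0,0,-0.04,0,0.7],[0,0,-0.12,0,0.7],[0,0,-0.2,0,0.7],[0,0,-0.2,0,0.7]]}}

```text
clock: 8.85
ee_pos: [0.5585, 0.1582, 0.1666]
eef_rot: [-179.9, -0.0, 98.0]
contact_force: [1.3, 1.4, 0.5]
finger_gap: 0.0596
grasp_force: 0.0
```

Emit:
{"method": "drive_tool", "body": {"plan": [[-0.1,-0.15,-0.06,0,0.7],[-0.1,-0.15,-0.06,0,0.7],[-0.1,-0.15,-0.06,0,0.7],[-0.1,-0.15,-0.06,0,0.7],[-0.1,-0.15,-0.06,0,0.7],[0,0,0,0,0.7]]}}

```text
clock: 9.45
ee_pos: [0.3884, 0.0065, 0.2417]
eef_rot: [179.9, 0.1, 97.9]
contact_force: [1.0, 0.2, -0.7]
finger_gap: 0.0595
grasp_force: 0.0
```

```bash
python3 -c "
from h import *
from bench import robot
to((.5,0,.2))
d={n:robot.camera(n) for n in('top','side')};pickle.dump(d,open('cam4.pkl','wb'))
a=crop(d['top'],170,130,70,60,6);b=crop(d['side'],160,250,62,90,6)
a=np.pad(a,((0,b.shape[0]-a.shape[0]),(0,0),(0,0)));cv2.imwrite('pics/i.png',np.hstack([a,b]))"
```

```text
t 9.45 pos [0.3884 0.0065 0.2417] rot [1.7985e+02 6.0000e-02 9.7860e+01] F [ 1.   0.2 -0.7] gap 0.0595096472118683 units [-0.0867  0.438   0.168 ]
```

View pics/i.png

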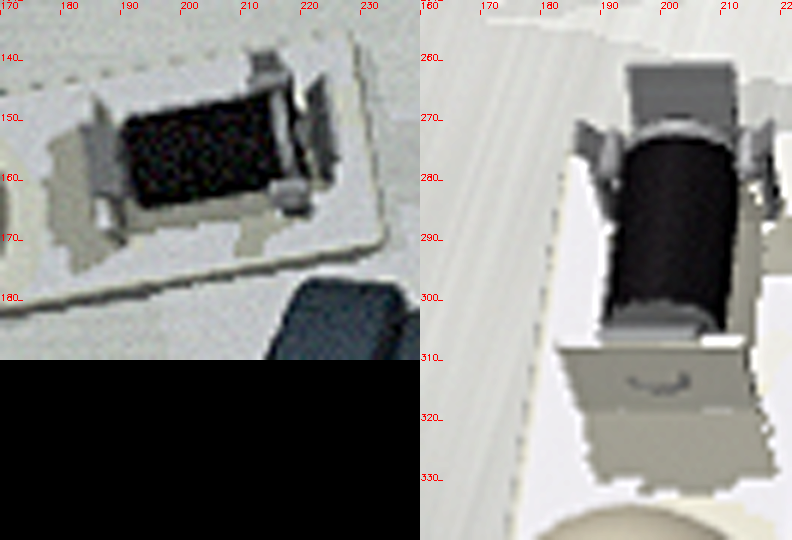

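Both views show the cell lying in the bay between the clips, its band at the stop end and its flat end on the plate. I'll check it against the model of the loaded pose.

```bash
python3 -c "
from h import *
d=pickle.load(open('cam4.pkl','rb'));a=np.linspace(0,6.28,90)
def W(L,P):return R.from_euler('z',L[2],degrees=True).apply(P)+[L[0],L[1],0]
for n,L,o in(('side',(.54895,.21943,98.38),(160,250)),('top',(.55128,.21735,97.57),(170,130))):
  for tilt in(0,5,16):
    for x in(-.029,.029):
      P=np.stack([x+0*a,.017*np.cos(a),.017*np.sin(a)],1)
      P=R.from_euler('y',-tilt,degrees=True).apply(P)*[-1,-1,1]+[-.06,0,.035+.029*np.sin(np.radians(tilt))]
      u=(proj(d[n],W(L,P))-o)*6;print(n,tilt,x,np.round(u.min(0)),np.round(u.max(0)))
"
```

```text
side 0 -0.029 [183. 292.] [309. 356.]
side 0 0.029 [207. 111.] [327. 178.]
side 5 -0.029 [183. 297.] [309. 350.]
side 5 0.029 [204. 106.] [324. 164.]
side 16 -0.029 [184. 305.] [310. 336.]
side 16 0.029 [197.  98.] [319. 135.]
top 0 -0.029 [129. 116.] [152. 212.]
top 0 0.029 [292.  89.] [312. 184.]
top 5 -0.029 [125. 116.] [156. 211.]
top 5 0.029 [287.  86.] [313. 182.]
top 16 -0.029 [120. 116.] [166. 211.]
top 16 0.029 [271.  80.] [313. 176.]
```

It matches the level loaded pose, with both ends offset by the same 1 px.

```bash
python3 -c "
from bench import robot
print(robot.hand_in())"
```

```text
the job is handed in; nothing more can be done
None
```

The larger cell lies level in the bay against the spring and between the clips, as far as both cameras show, and the job was handed in at about 9.5 s; the hand-in gave no verdict, the spring press-in was judged only from pictures, and the smaller cell was not touched or re-checked.

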